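# Release the ratchet pawl and push the carousel hold-down arm closed

### The job

The hold-down arm of the sample carousel is propped up by its ratchet. With your fingertips, press the red pawl tab all the way down so that the pawl swings clear of the teeth and stays clear, then push the blue pad of the raised white arm down, without slamming it, until its foot sits fully home on the carousel hub. Do not raise the arm any higher, leave the pawl free, and leave the bottles, boxes and racks around it where they stand.

Things in the scene. Friction and masses are not known exactly. Their poses are not given: they have to be found in the camera images.
- station: White fixed station, deck 200 (x) x 425 (y, -190 to +235) x 30 tall, with a carousel of vials (tops 77 up; hub 44 across at local y +125, top 95 up) and an aluminium post. mm, heights above the table. Origin: on the table under the arm's hinge; hinge axis = local x, 125 up. Local +y runs from the hinge along the lowered arm; the pawl is at local -y.
- holddown (a joint): Angle of the white hold-down arm about its hinge, rad: 0 = level and fully home on the hub (hard stop), positive = raised. It starts raised, about 0.7 to 0.78. A stiff hinge keeps it where it is left; 2 to 5 N down on the pad moves it once the pawl is free. With the pawl engaged its teeth stop it at 0.65 to 0.68.
- push_pad (a point): Centre of the top face of the blue push pad (44 x 46, 10 thick) at the end of the white arm: 205 from the hinge along the arm and 13 above the arm's centre line through the hinge; it swings in an arc about the hinge, from about 270 above the table when raised to 138 above the table when home.
- pawl (a joint): Angle of the red pawl about its pivot, rad: 0 = hooked into the teeth (its start, to within 0.03), 0.42 = tab pressed fully down (hard stop). It is clear of the teeth from 0.25. No return spring: a stiff pivot keeps it where it is left; about 2 N down on the tab moves it.
- pawl_tab (a point): Centre of the top face of the red ribbed thumb tab (36 x 44, 8 thick) of the pawl, at local y -160 of the station, about 95 above the table at the start and about 55 when fully pressed. The pivot is parallel to the station's x axis at local y -64, 65 above the table. The hooked end of the pawl stands between tab and post, up to 130 above the table.
- vial_mid (a point): Bystander, leave alone: white vial with a blue cap, 32 across and 62 tall, loose, standing on the station's deck; point half-way up; sizes in mm
- cup_mid (a point): Bystander, leave alone: small clear specimen jar with a yellow cap, 40 across and 50 tall, loose, standing on the station's deck; point half-way up; sizes in mm
- wash_mid (a point): Bystander, leave alone: white plastic bottle with a red cap, 60 across and 160 tall, loose; point half-way up; sizes in mm
- reagent_mid (a point): Bystander, leave alone: amber glass bottle with a blue cap, 68 across and 130 tall, loose; point half-way up; sizes in mm
- tipbox_mid (a point): Bystander, leave alone: grey pipette-tip box with a blue lid, 80 x 120 x 60 tall, loose; point at its middle; sizes in mm
- tuberack_mid (a point): Bystander, leave alone: blue rack 50 x 130 x 40 tall with four capped glass tubes (top 104 above the table), all one loose piece; point 30 above the table; sizes in mm
- jar_mid (a point): Bystander, leave alone: clear jar with a white lid, 60 across and 70 tall, loose; point half-way up; sizes in mm

How it is judged:
By the outcome, as a careful person would: the job done as asked, in the order asked, and still so for the second after the job is handed in, with the robot touching nothing.
It also fails if it takes over 48 s, if anything falls off the work surface, if the arm or the gripper's body presses on something with over 40 N, if the wrist force passes 120 N, or if a joint passes its speed limit or range.

### The arm

A 6-joint arm with a two-finger parallel gripper is mounted at the origin on the work surface. World frame = base frame: x ahead of the robot, y to its left, z up, the work surface at z = 0. Lengths are in m, angles in rad, forces in N, time in s.
With the tool pointing down it reaches from about 0.15 to 0.775 m from the base axis. Payload 6.1 kg.
Tool frame: the origin (TCP) lies midway between the tips of the shut fingers; the grasp point (between the pads) lies 19 mm behind it; y points along the fingers, x is the direction in which the jaws open and shut, and the axes are right-handed (so a half turn about y gives the same grasp; the last joint's range is limited). The gripper opens to 85 mm and grips with 20 to 120 N. Pads are 22 mm wide; open, the fingers measure 114 mm over their backs; the gripper's body (76 mm by 85 mm) begins 54 mm behind the grasp point. The pads swing forward as they close: fully open they stand 13 mm farther back than shut.
Start: joints at [1.11, 0.126, -0.04, 1.405, 0, 1.571], TCP at [0.233, 0.47, 0.231] pointing down, gripper open.
Joint ranges: [-2.72, 2.72], [-0.95, 1.95], [-1.27, 1.35], [-1.78, 2.02], [-1.46, 1.47], [-3.14, 3.14]. Speed limits (rad/s): [2.39, 2.39, 3.01, 3.14, 3.14, 3.14].

### API

Orientations are given as a unit quaternion [w, x, y, z].
In Python, from station import r gives the robot as it stands.
- The arm moves only by the tool drive_tool, never from a script. Its argument "commands" is a list of rows, each an object of numbers: "hand": the closure, from -1 (fully open) to 1 (shut); "tx", "ty", "tz": the shift along the tool's x, y, z each as a share of 15 cm, from -1 to 1; "yaw": the turn about the tool's y as a share of 120 degrees, from -1 to 1. In form: [{"hand": .., "tx": .., "ty": .., "tz": .., "yaw": ..}, ...]. A call has 1 to 10 rows; each row is the pose to reach, as a shift and turn from the pose measured when the call began, along the tool's axes at that moment; what a row does not reach only later rows make up. A row lasts 1/12 s, in which the tool goes at most 41.7 mm and 7.16 degrees, less where a joint would pass 70% of its speed; a pose out of reach is approached as far as the arm can. A call with a number of a shift or a turn outside -1 to 1 is refused whole. A call with a gripper value outside its range is refused whole. The fingers move at their own pace and stop on an object; "grip_force" is the grip in N (left out, the last holds). Time passes only in rows, so rows that repeat a pose let the fingers close. It gives the time, the measured TCP pose, the force and the opening at its end, in the units of the state.
- r.sense(): the state, without advancing time (a new reading comes with each control period).
- r.read_camera(name): name is "scene" or "top" or "wrist"; returns a dict with "img" (400x640x3 uint8, red, green, blue), "fx", "fy", "cx", "cy" (pixels), "D" ([k1, k2, p1, p2, k3] as OpenCV has them; the pictures are not rectified), "xyz" and "attitude" of the camera in the world; the wrist camera has in their place "T_tool_cam" (4x4, takes a point from camera to tool coordinates, whose origin is the TCP and whose axes are the tool frame's). Camera axes: x right, y up, looking along -z (the intrinsics and any distortion apply to the point x, -y, -z); pixel columns grow to the right and rows downward; lengths in m; the calibration is good to about 2 mm. A picture is of the moment at which its call begins: read the wrist's pose just before it. There is no depth.
- r.hand_in(): hands the job in, once; it reports no verdict.
The state is a dict: "time_s": time; "joint_pos": joint angles; "qd": joint speeds; "joint_efforts": joint torques, N m; "ee_pos": TCP position; "tcp_rot": TCP orientation; "force": force on the tool from outside, world axes, zero at the start; "moment": the same for the moment, N m; "gripper_width": opening from 0.0 (shut) to 1.0 (fully open).
Only numpy, scipy, OpenCV 4.12 (cv2) and the standard library are available. Lean on these libraries where they do the work, as an engineer would, in place of code of your own. Each camera call takes 0.05 s, during which the arm holds its last target. There are 200 camera calls.

## Working session

There is one attempt and no reset: what is moved stays moved. The work goes in short steps, Python scripts to look and compute and a tool call to move; the robot and the scene stay as the last step left them, time stands still between calls to the robot, and variables do not carry over. Pictures are saved under pics/ and viewed, about 8 in all and at most 12, crops included, and the job is handed in when it is done.

Besides the shell and the picture viewer there is one more tool, called after "Call:" by a JSON object that holds its "method" and its "body". drive_tool: Moves the arm, as the interface text tells. Its arguments: {"type":"object","properties":{"commands":{"type":"array","items":{"type":"object","properties":{"hand":{"type":"number"},"tx":{"type":"number"},"ty":{"type":"number"},"tz":{"type":"number"},"yaw":{"type":"number"}}}},"grip_force":{"type":"number"}},"required":["commands"]}

```bash
mkdir -p pics; ls
python3 - <<'E'
from station import r
import cv2,json
s=r.sense();print(s)
for n in ["scene","top"]:
    c=r.read_camera(n);cv2.imwrite(f"pics/{n}0.png",c["img"][:,:,::-1]);c.pop("img");print(n,c)
E
```

```text
pics
{'time_s': 0.0, 'joint_pos': array([ 1.10999206e+00,  1.26357564e-01, -4.06151649e-02,  1.40538033e+00,
       -7.81079996e-06,  1.57077878e+00]), 'qd': array([ 0.00085646, -0.00025415, -0.0003938 ,  0.00020158, -0.00100825,
        0.00045207]), 'joint_efforts': array([-2.18340767e-05, -4.35910428e+01,  3.52926779e+01,  1.69601437e-02,
        9.75400258e-05, -6.04317364e-06]), 'ee_pos': array([0.23327321, 0.46987658, 0.23053695]), 'tcp_rot': array([-0.60067603,  0.60126076,  0.37214163, -0.37307428]), 'force': array([ 0.38574696, -0.04950821, -0.59877179]), 'moment': array([-0.02520874, -0.00197238, -0.04495722]), 'gripper_width': 1.0012721134730944}
scene {'fx': 471.74142849012935, 'fy': 471.74142849012935, 'cx': 323.45427957438926, 'cy': 195.78656242594684, 'D': array([-0.05342055,  0.        ,  0.        ,  0.        ,  0.        ]), 'xyz': array([ 1.31307085, -0.4703655 ,  0.87389873]), 'attitude': array([0.7899928 , 0.35517104, 0.20009321, 0.45796028])}
top {'fx': 494.89471266487806, 'fy': 494.89471266487806, 'cx': 314.5827415542654, 'cy': 196.40593505821434, 'D': array([0.0479482, 0.       , 0.       , 0.       , 0.       ]), 'xyz': array([ 0.4253348 , -0.0130255 ,  1.36788175]), 'attitude': array([ 0.71052456,  0.04983418, -0.04184472, -0.70065713])}
```

View pics/scene0.png

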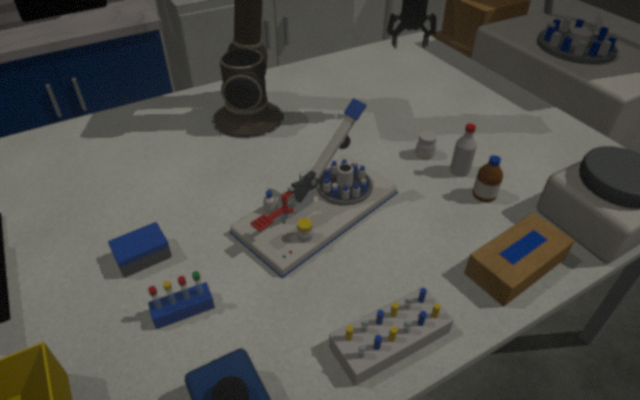

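View pics/top0.png

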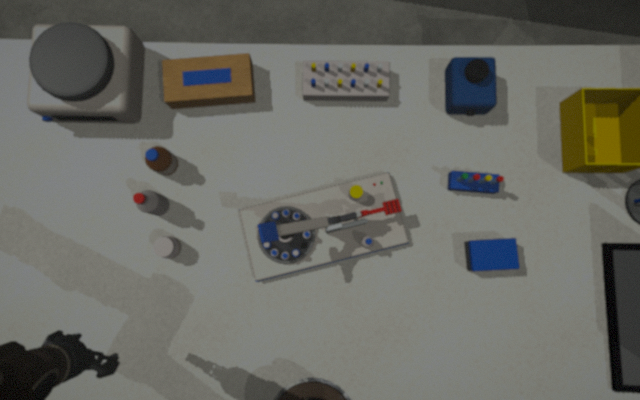

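The top view shows the station in the middle: blue pad near (268,232), red tab near (392,208), yellow-capped cup near (357,192) and vial near (368,241). In the scene view the pad is near (356,110) and the tab near (262,222). Next I'll triangulate these.

```bash
cat > h.py <<'E'
import numpy as np,cv2
from scipy.spatial.transform import Rotation as R
def rot(q): return R.from_quat([q[1],q[2],q[3],q[0]]).as_matrix()
def cam(c,s=None):
    K=np.array([[c["fx"],0,c["cx"]],[0,c["fy"],c["cy"]],[0,0,1]])
    if "xyz" in c: return K,c["D"],np.array(c["xyz"]),rot(c["attitude"])
    T=np.eye(4);T[:3,:3]=rot(s["tcp_rot"]);T[:3,3]=s["ee_pos"];T=T@c["T_tool_cam"]
    return K,c["D"],T[:3,3],T[:3,:3]
def ray(C,uv):
    K,D,o,Rm=C;p=cv2.undistortPoints(np.array([[uv]],float),K,D)[0,0]
    d=Rm@np.array([p[0],-p[1],-1]);return o,d/np.linalg.norm(d)
def plane(C,uv,z):
    o,d=ray(C,uv);return o+d*(z-o[2])/d[2]
def tri(*cu):
    A=0;b=0;L=[]
    for C,uv in cu:
        o,d=ray(C,uv);P=np.eye(3)-np.outer(d,d);A=A+P;b=b+P@o;L.append((o,P))
    x=np.linalg.solve(A,b);return x,[float(np.linalg.norm(P@(x-o))) for o,P in L]
def proj(C,X):
    K,D,o,Rm=C;p=Rm.T@(np.asarray(X)-o);p=np.array([p[0],-p[1],-p[2]])
    return cv2.projectPoints(p.reshape(1,1,3),np.zeros(3),np.zeros(3),K,D)[0][0,0]
def blobs(img,col,amin=15):
    h=cv2.cvtColor(img,cv2.COLOR_RGB2HSV);H,S,V=cv2.split(h)
    m={"red":((H<8)|(H>172))&(S>140)&(V>50),"blue":(H>102)&(H<125)&(S>130)&(V>40),"yellow":(H>20)&(H<33)&(S>130)&(V>60)}[col].astype(np.uint8)
    n,l,st,ce=cv2.connectedComponentsWithStats(m)
    return m,[(st[i].tolist(),ce[i].round(1).tolist()) for i in range(1,n) if st[i,4]>=amin]
E
python3 - <<'E'
from h import *
from station import r
for n in ["scene","top"]:
    c=r.read_camera(n)
    for col in ["red","blue","yellow"]:
        print(n,col,blobs(c["img"],col)[1])
    x0,y0,w,hh=(230,90,180,190) if n=="scene" else (225,160,200,130)
    cv2.imwrite(f"pics/{n}1.png",cv2.resize(c["img"][y0:y0+hh,x0:x0+w,::-1],None,fx=4 if n=="top" else 3.1,fy=4 if n=="top" else 3.1,interpolation=cv2.INTER_CUBIC)*1)
    g=c["img"]
E
```

```text
scene red [([467, 124, 8, 8, 53], [470.2, 127.5]), ([252, 192, 41, 38, 344], [271.6, 214.8]), ([179, 277, 5, 7, 30], [181.2, 279.9]), ([149, 287, 7, 7, 33], [152.1, 290.0])]
scene blue [([545, 20, 15, 21, 117], [551.3, 30.4]), ([576, 20, 7, 7, 37], [579.0, 22.8]), ([597, 27, 10, 14, 79], [602.2, 33.5]), ([561, 37, 11, 15, 102], [565.9, 44.0]), ([609, 37, 7, 13, 45], [611.9, 42.1]), ([58, 40, 113, 74, 4292], [119.9, 76.2]), ([589, 42, 11, 15, 100], [594.0, 48.6]), ([43, 64, 9, 8, 20], [46.8, 67.6]), ([9, 72, 64, 62, 1062], [40.3, 103.3]), ([0, 98, 12, 13, 36], [3.9, 104.5]), ([346, 100, 19, 19, 201], [354.7, 108.7]), ([0, 108, 8, 14, 42], [2.4, 114.5]), ([0, 120, 22, 16, 73], [9.8, 127.3]), ([490, 156, 10, 9, 70], [494.4, 160.1]), ([325, 172, 5, 10, 30], [326.7, 177.3]), ([109, 224, 58, 42, 1344], [137.5, 243.7]), ([501, 231, 45, 32, 628], [522.8, 246.6]), ([150, 284, 61, 43, 1091], [180.4, 306.0]), ([420, 289, 6, 12, 33], [422.2, 293.3]), ([378, 311, 5, 6, 24], [380.2, 313.5]), ([419, 312, 7, 12, 43], [421.9, 316.8]), ([376, 336, 5, 12, 37], [377.7, 340.0]), ([187, 351, 82, 49, 1749]
[... 468 characters left out ...]
17, 272], [386.1, 207.7])]
top blue [([447, 58, 48, 50, 1525], [470.8, 85.5]), ([184, 69, 46, 16, 578], [206.4, 76.5]), ([43, 116, 8, 4, 23], [46.4, 117.9]), ([146, 149, 12, 11, 101], [151.6, 154.3]), ([449, 172, 49, 21, 539], [469.8, 183.7]), ([481, 174, 5, 5, 16], [482.3, 175.5]), ([259, 222, 19, 21, 309], [267.8, 231.7]), ([366, 239, 5, 5, 21], [368.2, 240.9]), ([468, 239, 51, 32, 1413], [493.2, 254.4])]
top yellow [([312, 63, 3, 8, 22], [313.1, 66.5]), ([351, 64, 5, 7, 24], [352.8, 66.5]), ([338, 79, 4, 8, 24], [339.5, 82.1]), ([378, 80, 4, 7, 22], [379.4, 82.6]), ([560, 88, 80, 84, 5444], [598.9, 131.9]), ([485, 176, 6, 5, 26], [487.5, 177.8]), ([350, 185, 13, 14, 138], [355.9, 191.5])]
```

View pics/top1.png

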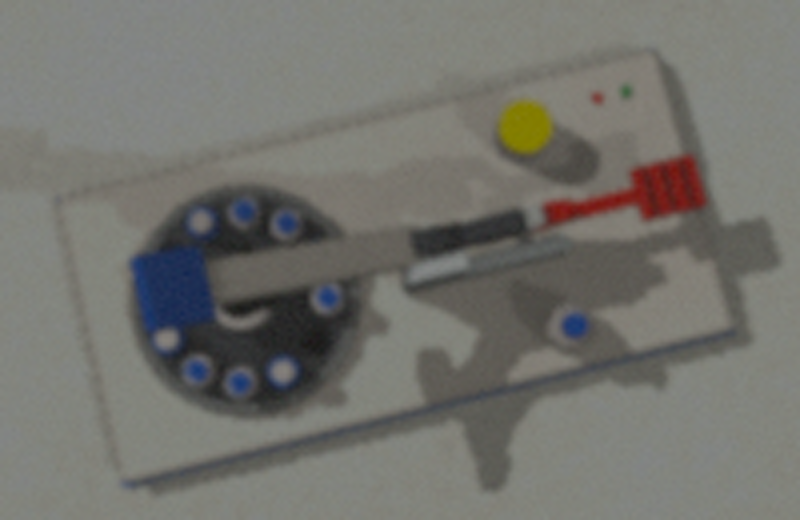

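View pics/scene1.png

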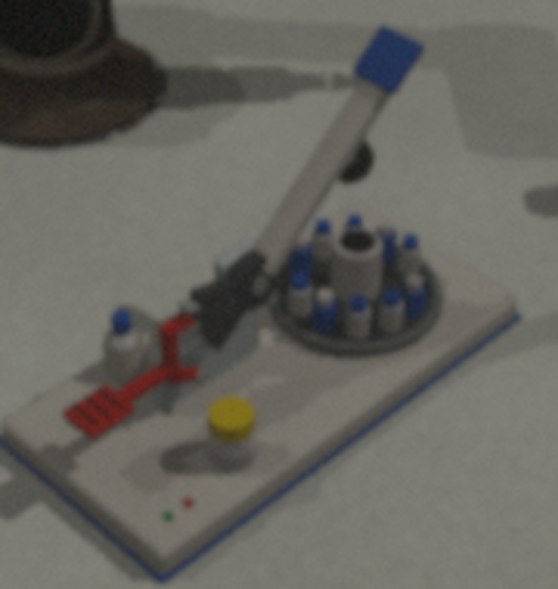

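Crops show the tab centre at top (392.2,206.7) and scene (261.6,222.6). The pad is at top (267.8,231.7) and scene (355.5,109.4). The deck corners are clear in the top view.

```bash
cat > m.py <<'E'
from h import *
from station import r
S=cam(r.read_camera("scene"));T=cam(r.read_camera("top"))
tab=tri((S,(261.6,222.6)),(T,(392.2,206.7)));pad=tri((S,(355.5,109.4)),(T,(267.8,231.7)))
print("tab",tab,"on z.095",plane(T,(392.2,206.7),.095));print("pad",pad)
c=[plane(T,p,.03) for p in [(388.75,172.5),(408.75,243.2),(257,281),(240,210)]]
for a in range(4): print(c[a].round(4),np.linalg.norm(c[a]-c[a-1]).round(4))
# local +y: from tab end to carousel end
d=(c[2]+c[3]-c[0]-c[1]);d/=np.linalg.norm(d);d2=pad[0]-tab[0];d2[2]=0;d2/=np.linalg.norm(d2)
print("dirs",d,d2,np.arctan2(d[1],d[0]),np.arctan2(d2[1],d2[0]))
mid=sum(c)/4;o=mid-d*.0225;print("origin from deck",o,"from tab",tab[0]+.16*d2)
hp=np.dot(pad[0]-(tab[0]+.16*d2),d2);print("pad local y",hp,"angle",np.arctan2(pad[0][2]-.125,hp)-np.arctan2(.013,.205))
for n,u,z in [("cup",(355.9,191.5),.08),("vial",(368.2,240.9),.092)]:
    p=plane(T,u,z);print(n,p,"local y",np.dot(p-tab[0],d2)-.16,"lat",np.cross(d2,p-tab[0])[2])
E
python3 m.py
```

```text
tab (array([ 0.56802876, -0.19898658,  0.08784506]), [6.122173247062761e-05, 6.12217324705874e-05]) on z.095 [ 0.56720623 -0.19800292  0.095     ]
pad (array([0.48859288, 0.10377352, 0.26143955]), [0.00019386414144379564, 0.00019386414144380496])
[ 0.6685 -0.1986  0.03  ] 0.4185
[ 0.4766 -0.251   0.03  ] 0.1989
[0.3704 0.1535 0.03  ] 0.4182
[0.5598 0.2056 0.03  ] 0.1964
dirs [-0.25668627  0.96649478  0.        ] [-0.25378263  0.96726128  0.        ] 1.8303883557547185 1.8273852478952664
origin from deck [ 0.5246079  -0.04436786  0.03      ] from tab [ 0.52742354 -0.04422478  0.08784506]
pad local y 0.15300756985735386 angle 0.6648905021783711
cup [ 0.60770379 -0.10546076  0.08      ] local y -0.07960492802126436 lat -0.06211135304803776
vial [ 0.47847233 -0.136546    0.092     ] local y -0.07687577206334964 lat 0.07077812962023469
```

```bash
cat > g.py <<'E'
import sys
from h import *
from station import r
s=r.sense();M=rot(s["tcp_rot"]);print("t",round(s["time_s"],2),"p",s["ee_pos"].round(4),"F",s["force"].round(1),"w",round(float(s["gripper_width"]),2));print(M.round(3))
O=np.array([.5265,-.0443,0]);d=np.array([-.2553,.9669,0]);ex=np.array([d[1],-d[0],0])
l=s["ee_pos"]-O;print("local",(l@ex).round(4),(l@d).round(4),l[2].round(4),"toolx ang to d",np.degrees(np.arctan2(M[:,0]@ex,M[:,0]@d)).round(1))
for a in sys.argv[1:]:
    x,y,z=map(float,a.split(","));w=O+ex*x+d*y+np.array([0,0,z]);print(a,"world",w.round(4),"t",(M.T@(w-s["ee_pos"])/.15).round(3))
E
python3 g.py 0,-.165,.35
```

```text
t 0.3 p [0.2334 0.4701 0.231 ] F [-0.8  0.1  0.4] w 1.0
[[ 0.445 -0.    -0.896]
 [ 0.896 -0.001  0.445]
 [-0.001 -1.    -0.   ]]
local -0.1521 0.5722 0.231 toolx ang to d 41.2
0,-.165,.35 world [ 0.5686 -0.2038  0.35  ] t [-3.031 -0.791 -4.   ]
```

Call:
{"method": "drive_tool", "body": {"commands": [{"hand": 1,"tx": 0,"ty": -0.25,"tz": 0,"yaw": 0},{"hand": 1,"tx": 0,"ty": -0.5,"tz": 0,"yaw": 0},{"hand": 1,"tx": 0,"ty": -0.75,"tz": 0,"yaw": 0},{"hand": 1,"tx": -0.15,"ty": -0.8,"tz": -0.2,"yaw": 0},{"hand": 1,"tx": -0.3,"ty": -0.8,"tz": -0.4,"yaw": 0},{"hand": 1,"tx": -0.45,"ty": -0.8,"tz": -0.6,"yaw": 0},{"hand": 1,"tx": -0.6,"ty": -0.8,"tz": -0.8,"yaw": 0},{"hand": 1,"tx": -0.75,"ty": -0.8,"tz": -1,"yaw": 0},{"hand": 1,"tx": -0.85,"ty": -0.8,"tz": -1,"yaw": 0},{"hand": 1,"tx": -0.9,"ty": -0.8,"tz": -1,"yaw": 0}]}}

```text
time_s: 1.13
ee_pos: [0.3079, 0.2805, 0.3515]
tcp_rot: [-0.602, 0.602, 0.372, -0.372]
force: [0.5, 1.6, -0.5]
gripper_width: 0.001
```

```bash
python3 g.py 0,-.165,.35; python3 -c "
from station import r;print(r.sense()['joint_pos'].round(3))"
```

```text
t 1.13 p [0.3079 0.2805 0.3515] F [ 0.5  1.6 -0.5] w 0.0
[[ 0.448  0.    -0.894]
 [ 0.894 -0.     0.448]
 [-0.    -1.    -0.   ]]
local -0.1285 0.3698 0.3515 toolx ang to d 41.4
0,-.165,.35 world [ 0.5686 -0.2038  0.35  ] t [-2.109  0.011 -3.   ]
[ 0.739 -0.048  0.044  1.663 -0.     1.203]
```

Call:
{"method": "drive_tool", "body": {"commands": [{"tx": -0.15,"ty": 0,"tz": -0.2,"yaw": -0.05},{"tx": -0.3,"ty": 0,"tz": -0.4,"yaw": -0.1},{"tx": -0.45,"ty": 0,"tz": -0.6,"yaw": -0.15},{"tx": -0.6,"ty": 0,"tz": -0.8,"yaw": -0.2},{"tx": -0.7,"ty": 0,"tz": -1,"yaw": -0.25},{"tx": -0.7,"ty": 0,"tz": -1,"yaw": -0.3},{"tx": -0.7,"ty": 0,"tz": -1,"yaw": -0.345},{"tx": -0.7,"ty": 0,"tz": -1,"yaw": -0.345}]}}

```text
invalid input at $.commands[0]: expected keys hand, tx, ty, tz, yaw
```

```bash
python3 g.py 0,-.165,.35
```

```text
t 1.13 p [0.3079 0.2805 0.3515] F [ 0.5  1.6 -0.5] w 0.0
[[ 0.448  0.    -0.894]
 [ 0.894 -0.     0.448]
 [-0.    -1.    -0.   ]]
local -0.1285 0.3698 0.3515 toolx ang to d 41.4
0,-.165,.35 world [ 0.5686 -0.2038  0.35  ] t [-2.109  0.011 -3.   ]
```

Call:
{"method": "drive_tool", "body": {"commands": [{"hand": 1,"tx": -0.15,"ty": 0,"tz": -0.2,"yaw": -0.05},{"hand": 1,"tx": -0.3,"ty": 0,"tz": -0.4,"yaw": -0.1},{"hand": 1,"tx": -0.45,"ty": 0,"tz": -0.6,"yaw": -0.15},{"hand": 1,"tx": -0.6,"ty": 0,"tz": -0.8,"yaw": -0.2},{"hand": 1,"tx": -0.7,"ty": 0,"tz": -1,"yaw": -0.25},{"hand": 1,"tx": -0.7,"ty": 0,"tz": -1,"yaw": -0.3},{"hand": 1,"tx": -0.7,"ty": 0,"tz": -1,"yaw": -0.345},{"hand": 1,"tx": -0.7,"ty": 0,"tz": -1,"yaw": -0.345}]}}

```text
time_s: 1.8
ee_pos: [0.3954, 0.1193, 0.3514]
tcp_rot: [0.431, -0.431, -0.56, 0.561]
force: [-0.7, 0.5, 0.0]
gripper_width: -0.002
```

```bash
python3 g.py 0,-.165,.35
```

```text
t 1.8 p [0.3954 0.1193 0.3514] F [-0.7  0.5  0. ] w -0.0
[[-0.257 -0.    -0.967]
 [ 0.967 -0.    -0.257]
 [-0.    -1.     0.   ]]
local -0.085 0.1916 0.3514 toolx ang to d -0.1
0,-.165,.35 world [ 0.5686 -0.2038  0.35  ] t [-2.378  0.009 -0.563]
```

Call:
{"method": "drive_tool", "body": {"commands": [{"hand": 1,"tx": -0.2,"ty": 0,"tz": -0.1,"yaw": 0},{"hand": 1,"tx": -0.4,"ty": 0,"tz": -0.2,"yaw": 0},{"hand": 1,"tx": -0.6,"ty": 0,"tz": -0.3,"yaw": 0},{"hand": 1,"tx": -0.8,"ty": 0,"tz": -0.4,"yaw": 0},{"hand": 1,"tx": -1,"ty": 0,"tz": -0.56,"yaw": 0},{"hand": 1,"tx": -1,"ty": 0,"tz": -0.56,"yaw": 0}]}}

```text
time_s: 2.3
ee_pos: [0.5191, -0.0062, 0.3488]
tcp_rot: [0.433, -0.432, -0.559, 0.56]
force: [-0.0, -0.1, -0.9]
gripper_width: 0.0
```

Call:
{"method": "drive_tool", "body": {"commands": [{"hand": 1,"tx": -0.2,"ty": 0,"tz": 0,"yaw": 0},{"hand": 1,"tx": -0.4,"ty": 0,"tz": 0,"yaw": 0},{"hand": 1,"tx": -0.6,"ty": 0,"tz": 0,"yaw": 0},{"hand": 1,"tx": -0.8,"ty": 0,"tz": 0,"yaw": 0},{"hand": 1,"tx": -1,"ty": 0,"tz": 0,"yaw": 0},{"hand": 1,"tx": -1,"ty": 0,"tz": 0,"yaw": 0}]}}

```text
time_s: 2.8
ee_pos: [0.558, -0.1541, 0.3474]
tcp_rot: [0.434, -0.433, -0.557, 0.56]
force: [-0.2, 0.7, 0.1]
gripper_width: -0.001
```

```bash
python3 g.py 0,-.165,.35 0,-.165,.15
```

```text
t 2.8 p [ 0.558  -0.1541  0.3474] F [-0.2  0.7  0.1] w -0.0
[[-0.247 -0.004 -0.969]
 [ 0.969 -0.002 -0.247]
 [-0.001 -1.     0.004]]
local 0.0025 -0.1142 0.3474 toolx ang to d 0.5
0,-.165,.35 world [ 0.5686 -0.2038  0.35  ] t [-0.339 -0.017  0.014]
0,-.165,.15 world [ 0.5686 -0.2038  0.15  ] t [-0.338  1.316  0.008]
```

Move over the tab and down to about 0.20, then check.

Call:
{"method": "drive_tool", "body": {"commands": [{"hand": 1,"tx": -0.2,"ty": 0,"tz": 0,"yaw": 0},{"hand": 1,"tx": -0.34,"ty": 0,"tz": 0.01,"yaw": 0},{"hand": 1,"tx": -0.34,"ty": 0.25,"tz": 0.01,"yaw": 0},{"hand": 1,"tx": -0.34,"ty": 0.5,"tz": 0.01,"yaw": 0},{"hand": 1,"tx": -0.34,"ty": 0.75,"tz": 0.01,"yaw": 0},{"hand": 1,"tx": -0.34,"ty": 1,"tz": 0.01,"yaw": 0},{"hand": 1,"tx": -0.34,"ty": 1,"tz": 0.01,"yaw": 0},{"hand": 1,"tx": -0.34,"ty": 1,"tz": 0.01,"yaw": 0}]}}

```text
time_s: 3.47
ee_pos: [0.5674, -0.2022, 0.196]
tcp_rot: [0.436, -0.432, -0.557, 0.56]
force: [0.0, -0.4, 0.8]
gripper_width: 0.003
```

```bash
python3 g.py 0,-.163,.105 0,-.167,.052
python3 - <<'E'
from station import r
import cv2
c=r.read_camera("wrist");cv2.imwrite("pics/w1.png",c["img"][:,:,::-1])
E
```

```text
t 3.47 p [ 0.5674 -0.2022  0.196 ] F [ 0.  -0.4  0.8] w 0.0
[[-0.247 -0.008 -0.969]
 [ 0.969 -0.    -0.247]
 [ 0.002 -1.     0.008]]
local -0.0008 -0.1631 0.196 toolx ang to d 0.5
0,-.163,.105 world [ 0.5681 -0.2019  0.105 ] t [-0.001  0.606 -0.01 ]
0,-.167,.052 world [ 0.5691 -0.2058  0.052 ] t [-0.028  0.96  -0.013]
```

View pics/w1.png

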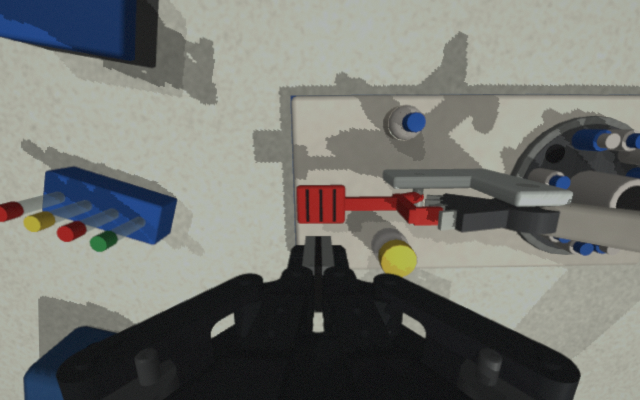

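The wrist view shows the tab at about (320,204), in line with the shut fingertips along the station axis. The cup and vial are well to the sides. I'll cross-check the tab position with this view, then press.

Run:
```python
from h import *
from station import r
s=r.sense();c=r.read_camera("wrist");C=cam(c,s)
for z in (.088,.095): print(plane(C,(320.5,204),z).round(4))
```

```text
[ 0.5727 -0.2005  0.088 ]
[ 0.5708 -0.201   0.095 ]
```

Call:
{"method": "drive_tool", "body": {"commands": [{"hand": 1,"tx": 0,"ty": 0.15,"tz": 0,"yaw": 0},{"hand": 1,"tx": 0,"ty": 0.3,"tz": 0,"yaw": 0},{"hand": 1,"tx": 0,"ty": 0.4,"tz": -0.01,"yaw": 0},{"hand": 1,"tx": 0,"ty": 0.5,"tz": -0.01,"yaw": 0},{"hand": 1,"tx": 0,"ty": 0.56,"tz": -0.01,"yaw": 0},{"hand": 1,"tx": 0,"ty": 0.56,"tz": -0.01,"yaw": 0}]}}

```text
time_s: 4.07
ee_pos: [0.5727, -0.2036, 0.1175]
tcp_rot: [0.433, -0.435, -0.558, 0.559]
force: [-0.2, -0.3, -0.5]
gripper_width: 0.002
```

Call:
{"method": "drive_tool", "body": {"commands": [{"hand": 1,"tx": 0,"ty": 0.04,"tz": 0,"yaw": 0},{"hand": 1,"tx": 0,"ty": 0.08,"tz": 0,"yaw": 0},{"hand": 1,"tx": 0,"ty": 0.12,"tz": 0.01,"yaw": 0},{"hand": 1,"tx": 0,"ty": 0.16,"tz": 0.01,"yaw": 0},{"hand": 1,"tx": -0.005,"ty": 0.2,"tz": 0.01,"yaw": 0},{"hand": 1,"tx": -0.01,"ty": 0.24,"tz": 0.01,"yaw": 0},{"hand": 1,"tx": -0.015,"ty": 0.28,"tz": 0.01,"yaw": 0},{"hand": 1,"tx": -0.02,"ty": 0.32,"tz": 0.01,"yaw": 0}]}}

```text
time_s: 4.73
ee_pos: [0.5722, -0.2073, 0.0691]
tcp_rot: [0.432, -0.435, -0.558, 0.559]
force: [-0.5, 0.0, 1.2]
gripper_width: -0.002
```

```bash
python3 g.py 0,-.167,.052
```

```text
t 4.73 p [ 0.5722 -0.2073  0.0691] F [-0.5  0.   1.2] w -0.0
[[-0.247  0.002 -0.969]
 [ 0.969 -0.004 -0.247]
 [-0.004 -1.    -0.001]]
local 0.0026 -0.1693 0.0691 toolx ang to d 0.5
0,-.167,.052 world [ 0.5691 -0.2058  0.052 ] t [0.016 0.114 0.018]
```

Pressing with about 1 to 2 N. I'll continue to the stop in small steps.

Call:
{"method": "drive_tool", "body": {"commands": [{"hand": 1,"tx": 0,"ty": 0.03,"tz": 0.01,"yaw": 0},{"hand": 1,"tx": 0,"ty": 0.06,"tz": 0.01,"yaw": 0},{"hand": 1,"tx": 0,"ty": 0.08,"tz": 0.01,"yaw": 0},{"hand": 1,"tx": 0,"ty": 0.1,"tz": 0.01,"yaw": 0},{"hand": 1,"tx": 0,"ty": 0.1,"tz": 0.01,"yaw": 0}]}}

```text
time_s: 5.15
ee_pos: [0.5707, -0.2075, 0.0539]
tcp_rot: [0.433, -0.435, -0.558, 0.559]
force: [-0.5, 0.7, 1.3]
gripper_width: 0.003
```

Call:
{"method": "drive_tool", "body": {"commands": [{"hand": 1,"tx": 0,"ty": 0.015,"tz": 0,"yaw": 0},{"hand": 1,"tx": 0,"ty": 0.03,"tz": 0,"yaw": 0},{"hand": 1,"tx": 0,"ty": 0.03,"tz": 0,"yaw": 0}]}}

```text
time_s: 5.4
ee_pos: [0.5717, -0.208, 0.0528]
tcp_rot: [0.431, -0.437, -0.558, 0.559]
force: [-4.0, 0.1, 15.8]
gripper_width: -0.001
```

The force jumped to 16 N with the tip held at z=0.053, so the pawl is on its hard stop. Lifting.

Call:
{"method": "drive_tool", "body": {"commands": [{"hand": 1,"tx": 0,"ty": -0.1,"tz": 0,"yaw": 0},{"hand": 1,"tx": 0,"ty": -0.3,"tz": 0,"yaw": 0},{"hand": 1,"tx": 0,"ty": -0.55,"tz": 0,"yaw": 0},{"hand": 1,"tx": 0,"ty": -0.8,"tz": 0,"yaw": 0},{"hand": 1,"tx": 0,"ty": -1,"tz": 0,"yaw": 0},{"hand": 1,"tx": 0,"ty": -1,"tz": 0,"yaw": 0}]}}

```text
time_s: 5.9
ee_pos: [0.5731, -0.208, 0.21]
tcp_rot: [-0.428, 0.44, 0.559, -0.558]
force: [0.3, 1.2, 1.1]
gripper_width: 0.001
```

Call:
{"method": "drive_tool", "body": {"commands": [{"hand": 1,"tx": 0,"ty": -0.25,"tz": 0,"yaw": 0},{"hand": 1,"tx": 0,"ty": -0.5,"tz": 0,"yaw": 0},{"hand": 1,"tx": 0,"ty": -0.75,"tz": 0,"yaw": 0},{"hand": 1,"tx": 0,"ty": -1,"tz": 0,"yaw": 0},{"hand": 1,"tx": 0,"ty": -1,"tz": 0,"yaw": 0}]}}

```text
time_s: 6.32
ee_pos: [0.5717, -0.2069, 0.3681]
tcp_rot: [-0.424, 0.444, 0.56, -0.556]
force: [-0.8, 0.3, 0.9]
gripper_width: -0.002
```

```bash
python3 g.py 0,.15,.35
python3 - <<'E'
from h import *
from station import r
for n in ("scene","top"):
    c=r.read_camera(n);print(n,[b for b in blobs(c["img"],"red",10)[1] if 200<b[1][0]<450],[b for b in blobs(c["img"],"blue")[1] if abs(b[1][0]-(355 if n=="scene" else 268))<15])
    if n=="scene": cv2.imwrite("pics/s2.png",cv2.resize(c["img"][90:280,230:410,::-1],None,fx=3,fy=3))
E
```

```text
t 6.32 p [ 0.5717 -0.2069  0.3681] F [-0.8  0.3  0.9] w -0.0
[[-0.247  0.026 -0.969]
 [ 0.969 -0.013 -0.247]
 [-0.019 -1.    -0.022]]
local 0.0022 -0.1688 0.3681 toolx ang to d 0.5
0,.15,.35 world [0.4882 0.1007 0.35  ] t [2.127 0.08  0.034]
scene [([253, 198, 40, 46, 357], [270.3, 224.4])] [([347, 102, 17, 16, 122], [355.0, 109.0])]
top [([362, 202, 36, 14, 236], [384.0, 209.2])] [([259, 222, 19, 21, 286], [267.7, 231.7])]
```

View pics/s2.png

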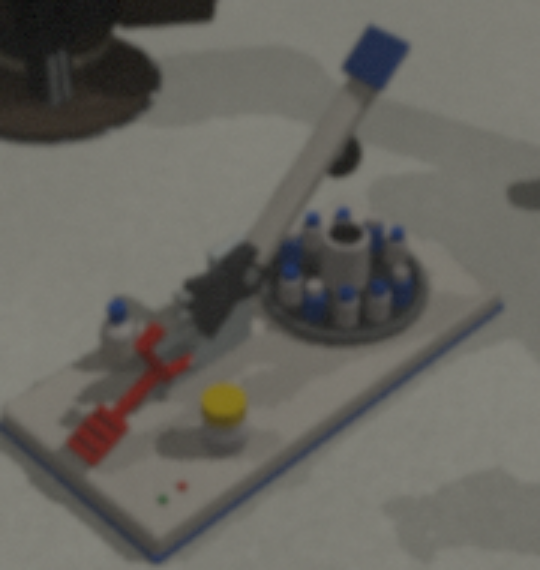

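The pawl is fully down: the tab is at about (97,437) in the crop, near the deck, and the hook has swung back clear of the toothed part. The cup and vial haven't moved. Going to the pad.

Call:
{"method": "drive_tool", "body": {"commands": [{"hand": 1,"tx": 0.2,"ty": 0,"tz": 0,"yaw": 0},{"hand": 1,"tx": 0.4,"ty": 0,"tz": 0,"yaw": 0},{"hand": 1,"tx": 0.6,"ty": 0,"tz": 0,"yaw": 0},{"hand": 1,"tx": 0.8,"ty": 0,"tz": 0,"yaw": 0},{"hand": 1,"tx": 1,"ty": 0,"tz": 0.02,"yaw": 0},{"hand": 1,"tx": 1,"ty": 0,"tz": 0.02,"yaw": 0}]}}

```text
time_s: 6.92
ee_pos: [0.5295, -0.0585, 0.3579]
tcp_rot: [-0.427, 0.439, 0.56, -0.558]
force: [0.8, -0.9, 0.3]
gripper_width: 0.0
```

Call:
{"method": "drive_tool", "body": {"commands": [{"hand": 1,"tx": 0.2,"ty": 0,"tz": 0,"yaw": 0},{"hand": 1,"tx": 0.4,"ty": 0,"tz": 0,"yaw": 0},{"hand": 1,"tx": 0.6,"ty": 0,"tz": 0,"yaw": 0},{"hand": 1,"tx": 0.8,"ty": 0,"tz": 0,"yaw": 0},{"hand": 1,"tx": 1,"ty": 0,"tz": 0,"yaw": 0},{"hand": 1,"tx": 1,"ty": 0,"tz": 0,"yaw": 0}]}}

```text
time_s: 7.42
ee_pos: [0.4903, 0.0901, 0.3542]
tcp_rot: [-0.427, 0.436, 0.561, -0.56]
force: [-0.6, -0.2, 0.1]
gripper_width: -0.003
```

```bash
python3 g.py 0,.130,.30
```

```text
t 7.42 p [0.4903 0.0901 0.3542] F [-0.6 -0.2  0.1] w -0.0
[[-0.255  0.012 -0.967]
 [ 0.967 -0.007 -0.255]
 [-0.01  -1.    -0.01 ]]
local -0.0007 0.1392 0.3542 toolx ang to d 0.0
0,.130,.30 world [0.4933 0.0814 0.3   ] t [-0.058  0.362 -0.001]
```

Call:
{"method": "drive_tool", "body": {"commands": [{"hand": 1,"tx": -0.03,"ty": 0.12,"tz": 0,"yaw": 0},{"hand": 1,"tx": -0.06,"ty": 0.24,"tz": 0,"yaw": 0},{"hand": 1,"tx": -0.06,"ty": 0.34,"tz": 0,"yaw": 0},{"hand": 1,"tx": -0.06,"ty": 0.4,"tz": 0,"yaw": 0},{"hand": 1,"tx": -0.06,"ty": 0.4,"tz": 0,"yaw": 0}]}}

```text
time_s: 7.83
ee_pos: [0.4922, 0.0804, 0.2909]
tcp_rot: [0.428, -0.435, -0.559, 0.561]
force: [0.3, 0.1, 0.1]
gripper_width: -0.001
```

```bash
python3 g.py 0,.136,.267 0,.150,.2515 0,.162,.2347 0,.172,.2168 0,.180,.198
python3 - <<'E'
from station import r
import cv2
c=r.read_camera("wrist");cv2.imwrite("pics/w2.png",c["img"][:,:,::-1])
E
```

```text
t 7.83 p [0.4922 0.0804 0.2909] F [0.3 0.1 0.1] w -0.0
[[-0.255  0.007 -0.967]
 [ 0.967 -0.008 -0.255]
 [-0.01  -1.    -0.004]]
local -0.0013 0.1293 0.2909 toolx ang to d 0.0
0,.136,.267 world [0.4918 0.0872 0.267 ] t [ 0.046  0.159 -0.008]
0,.150,.2515 world [0.4882 0.1007 0.2515] t [ 0.141  0.262 -0.008]
0,.162,.2347 world [0.4851 0.1123 0.2347] t [ 0.222  0.373 -0.007]
0,.172,.2168 world [0.4826 0.122  0.2168] t [ 0.29   0.492 -0.006]
0,.180,.198 world [0.4805 0.1297 0.198 ] t [ 0.344  0.616 -0.006]
```

View pics/w2.png

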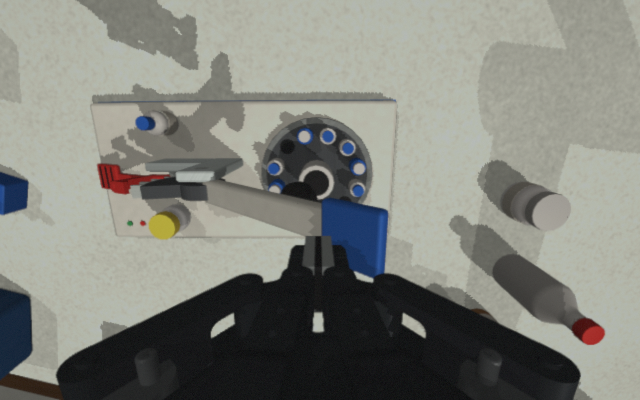

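The wrist view shows the tip at about (318,240), near the hinge-side edge of the pad, which spans columns 322 to 387. I'll check its extent by ray casting.

Run:
```python
from h import *
from station import r
s=r.sense();c=r.read_camera("wrist");C=cam(c,s)
O=np.array([.5265,-.0443,0]);d=np.array([-.2553,.9669,0]);ex=np.array([d[1],-d[0],0])
for uv,z in [((322,199),.252),((387,208),.282),((384,276),.282),((324,260),.252)]:
    p=plane(C,uv,z)-O;print(uv,(p@ex).round(4),(p@d).round(4))
print("tcp px",proj(C,s["ee_pos"]))
for dx in(-.0145,.0145): print(proj(C,s["ee_pos"]+d*dx))
```

```text
(322, 199) -0.0194 0.1311
(387, 208) -0.0223 0.1674
(384, 276) 0.0204 0.1685
(324, 260) 0.0253 0.1327
tcp px [318.89579086 250.98586639]
[292.35209301 250.84590396]
[345.48879228 251.10832147]
```

Pad centre is local y≈0.150 and laterally centred, which matches θ≈0.7. I'll shift about 5 mm outward and follow the arc slowly.

Call:
{"method": "drive_tool", "body": {"commands": [{"hand": 1,"tx": 0.06,"ty": 0.04,"tz": 0,"yaw": 0},{"hand": 1,"tx": 0.075,"ty": 0.09,"tz": 0,"yaw": 0},{"hand": 1,"tx": 0.075,"ty": 0.13,"tz": 0,"yaw": 0},{"hand": 1,"tx": 0.08,"ty": 0.16,"tz": 0,"yaw": 0},{"hand": 1,"tx": 0.105,"ty": 0.185,"tz": 0,"yaw": 0},{"hand": 1,"tx": 0.13,"ty": 0.21,"tz": 0,"yaw": 0},{"hand": 1,"tx": 0.15,"ty": 0.236,"tz": 0,"yaw": 0},{"hand": 1,"tx": 0.17,"ty": 0.262,"tz": 0,"yaw": 0}]}}

```text
time_s: 8.6
ee_pos: [0.4869, 0.1052, 0.2541]
tcp_rot: [-0.427, 0.436, 0.56, -0.56]
force: [-0.9, -2.8, 1.3]
gripper_width: 0.0
```

```bash
python3 g.py 0,.166,.2347 0,.176,.2168 0,.184,.198 0,.190,.1785 0,.194,.1584 0,.196,.138
python3 - <<'E'
from h import *
from station import r
c=r.read_camera("scene");print([b for b in blobs(c["img"],"blue")[1] if 300<b[1][0]<370 and b[1][1]<200],[b for b in blobs(c["img"],"red")[1] if 200<b[1][0]<350])
E
```

```text
t 8.6 p [0.4869 0.1052 0.2541] F [-0.9 -2.8  1.3] w 0.0
[[-0.255  0.011 -0.967]
 [ 0.967 -0.008 -0.255]
 [-0.01  -1.    -0.009]]
local -0.0001 0.1546 0.2541 toolx ang to d 0.0
0,.166,.2347 world [0.4841 0.1162 0.2347] t [0.077 0.128 0.   ]
0,.176,.2168 world [0.4816 0.1259 0.2168] t [0.145 0.247 0.001]
0,.184,.198 world [0.4795 0.1336 0.198 ] t [0.2   0.372 0.002]
0,.190,.1785 world [0.478  0.1394 0.1785] t [0.241 0.501 0.004]
0,.194,.1584 world [0.477  0.1433 0.1584] t [0.269 0.635 0.005]
0,.196,.138 world [0.4765 0.1452 0.138 ] t [0.284 0.771 0.006]
[([349, 107, 19, 14, 99], [358.8, 114.3]), ([325, 176, 4, 6, 22], [326.5, 178.7])] [([253, 199, 40, 45, 364], [270.5, 224.2])]
```

In contact at about 3 N and the pad is moving. Continuing along the arc.

Call:
{"method": "drive_tool", "body": {"commands": [{"hand": 1,"tx": 0.02,"ty": 0.03,"tz": 0,"yaw": 0},{"hand": 1,"tx": 0.04,"ty": 0.06,"tz": 0,"yaw": 0},{"hand": 1,"tx": 0.06,"ty": 0.095,"tz": 0,"yaw": 0},{"hand": 1,"tx": 0.077,"ty": 0.13,"tz": 0,"yaw": 0},{"hand": 1,"tx": 0.1,"ty": 0.17,"tz": 0,"yaw": 0},{"hand": 1,"tx": 0.123,"ty": 0.21,"tz": 0,"yaw": 0},{"hand": 1,"tx": 0.145,"ty": 0.25,"tz": 0,"yaw": 0},{"hand": 1,"tx": 0.165,"ty": 0.29,"tz": 0,"yaw": 0},{"hand": 1,"tx": 0.185,"ty": 0.33,"tz": 0,"yaw": 0},{"hand": 1,"tx": 0.2,"ty": 0.37,"tz": 0,"yaw": 0}]}}

```text
time_s: 9.48
ee_pos: [0.4794, 0.1346, 0.1968]
tcp_rot: [-0.427, 0.436, 0.56, -0.56]
force: [0.2, 0.8, 3.0]
gripper_width: 0.001
```

```bash
python3 g.py 0,.184,.198 0,.190,.1785 0,.194,.1584 0,.197,.138
python3 - <<'E'
from h import *
from station import r
c=r.read_camera("scene");print([b for b in blobs(c["img"],"blue")[1] if 300<b[1][0]<390 and b[1][1]<200],[b for b in blobs(c["img"],"red")[1] if 200<b[1][0]<350])
E
```

```text
t 9.48 p [0.4794 0.1346 0.1968] F [0.2 0.8 3. ] w 0.0
[[-0.255  0.01  -0.967]
 [ 0.967 -0.007 -0.255]
 [-0.01  -1.    -0.008]]
local 0.0001 0.185 0.1968 toolx ang to d 0.0
0,.184,.198 world [0.4795 0.1336 0.198 ] t [-0.006 -0.008  0.001]
0,.190,.1785 world [0.478  0.1394 0.1785] t [0.035 0.122 0.002]
0,.194,.1584 world [0.477  0.1433 0.1584] t [0.063 0.255 0.003]
0,.197,.138 world [0.4762 0.1462 0.138 ] t [0.084 0.391 0.004]
[([356, 123, 19, 11, 72], [366.7, 128.4]), ([325, 177, 4, 5, 15], [326.5, 179.1])] [([253, 199, 40, 45, 359], [270.3, 224.3])]
```

Call:
{"method": "drive_tool", "body": {"commands": [{"hand": 1,"tx": 0.012,"ty": 0.035,"tz": 0,"yaw": 0},{"hand": 1,"tx": 0.022,"ty": 0.07,"tz": 0,"yaw": 0},{"hand": 1,"tx": 0.03,"ty": 0.105,"tz": 0,"yaw": 0},{"hand": 1,"tx": 0.04,"ty": 0.14,"tz": 0,"yaw": 0},{"hand": 1,"tx": 0.047,"ty": 0.175,"tz": 0,"yaw": 0},{"hand": 1,"tx": 0.054,"ty": 0.21,"tz": 0,"yaw": 0},{"hand": 1,"tx": 0.06,"ty": 0.245,"tz": 0,"yaw": 0},{"hand": 1,"tx": 0.066,"ty": 0.28,"tz": 0,"yaw": 0},{"hand": 1,"tx": 0.07,"ty": 0.305,"tz": 0,"yaw": 0},{"hand": 1,"tx": 0.074,"ty": 0.33,"tz": 0,"yaw": 0}]}}

```text
time_s: 10.37
ee_pos: [0.4764, 0.145, 0.1455]
tcp_rot: [0.428, -0.435, -0.56, 0.561]
force: [-0.8, 1.2, 2.2]
gripper_width: -0.003
```

Now gently onto the stop at about 0.138.

Call:
{"method": "drive_tool", "body": {"commands": [{"hand": 1,"tx": 0.003,"ty": 0.015,"tz": 0,"yaw": 0},{"hand": 1,"tx": 0.006,"ty": 0.03,"tz": 0,"yaw": 0},{"hand": 1,"tx": 0.008,"ty": 0.04,"tz": 0,"yaw": 0},{"hand": 1,"tx": 0.01,"ty": 0.05,"tz": 0,"yaw": 0},{"hand": 1,"tx": 0.01,"ty": 0.05,"tz": 0,"yaw": 0}]}}

```text
time_s: 10.78
ee_pos: [0.4762, 0.1461, 0.1381]
tcp_rot: [0.427, -0.436, -0.56, 0.561]
force: [0.1, -1.3, 1.9]
gripper_width: 0.003
```

Call:
{"method": "drive_tool", "body": {"commands": [{"hand": 1,"tx": 0,"ty": 0.01,"tz": 0,"yaw": 0},{"hand": 1,"tx": 0,"ty": 0.02,"tz": 0,"yaw": 0},{"hand": 1,"tx": 0,"ty": 0.025,"tz": 0,"yaw": 0},{"hand": 1,"tx": 0,"ty": 0.025,"tz": 0,"yaw": 0}]}}

```text
time_s: 11.12
ee_pos: [0.4764, 0.1462, 0.1377]
tcp_rot: [-0.427, 0.436, 0.561, -0.56]
force: [-9.2, -3.2, 24.1]
gripper_width: -0.001
```

The hard stop is reached: z=0.1377 at 24 N. Retreating straight up and then checking.

Call:
{"method": "drive_tool", "body": {"commands": [{"hand": 1,"tx": 0,"ty": -0.05,"tz": 0,"yaw": 0},{"hand": 1,"tx": 0,"ty": -0.2,"tz": 0,"yaw": 0},{"hand": 1,"tx": 0,"ty": -0.45,"tz": 0,"yaw": 0},{"hand": 1,"tx": 0,"ty": -0.7,"tz": 0,"yaw": 0},{"hand": 1,"tx": 0,"ty": -1,"tz": 0,"yaw": 0},{"hand": 1,"tx": 0,"ty": -1,"tz": 0,"yaw": 0}]}}

```text
time_s: 11.62
ee_pos: [0.4763, 0.1479, 0.295]
tcp_rot: [-0.425, 0.438, 0.563, -0.557]
force: [0.3, 0.5, 0.4]
gripper_width: -0.003
```

Call:
{"method": "drive_tool", "body": {"commands": [{"hand": 1,"tx": 0,"ty": -0.2,"tz": 0.2,"yaw": 0},{"hand": 1,"tx": 0,"ty": -0.35,"tz": 0.4,"yaw": 0},{"hand": 1,"tx": 0,"ty": -0.35,"tz": 0.6,"yaw": 0},{"hand": 1,"tx": 0,"ty": -0.35,"tz": 0.8,"yaw": 0},{"hand": 1,"tx": 0,"ty": -0.35,"tz": 1,"yaw": 0},{"hand": 1,"tx": 0,"ty": -0.35,"tz": 1,"yaw": 0},{"hand": 1,"tx": 0,"ty": -0.35,"tz": 1,"yaw": 0}]}}

```text
time_s: 12.2
ee_pos: [0.3295, 0.1097, 0.3453]
tcp_rot: [-0.424, 0.438, 0.564, -0.556]
force: [0.6, 0.6, -0.5]
gripper_width: 0.001
```

Run:
```python
from h import *
from station import r
for n in ("scene","top"):
    c=r.read_camera(n);print(n,[(k,b[1]) for k in("red","yellow","blue") for b in blobs(c["img"],k)[1] if 140<b[1][0]<520 and 140<b[1][1]<330])
    x0,y0=(220,90) if n=="scene" else (130,130)
    w,hh=(180,190) if n=="scene" else (290,160)
    cv2.imwrite(f"pics/{n}9.png",cv2.resize(c["img"][y0:y0+hh,x0:x0+w,::-1],None,fx=2.7,fy=2.7))
```

```text
scene [('red', [270.3, 224.4]), ('red', [181.2, 279.8]), ('red', [152.0, 289.9]), ('yellow', [304.2, 224.5]), ('yellow', [166.9, 285.0]), ('yellow', [394.1, 308.8]), ('yellow', [435.6, 309.9]), ('blue', [366.0, 143.4]), ('blue', [494.4, 160.0]), ('blue', [180.5, 305.8]), ('blue', [422.2, 293.1]), ('blue', [380.1, 313.6]), ('blue', [422.0, 316.6])]
top [('red', [476.0, 176.8]), ('red', [499.6, 178.7]), ('red', [383.9, 209.2]), ('yellow', [487.5, 177.8]), ('yellow', [355.9, 191.5]), ('blue', [151.5, 154.2]), ('blue', [469.9, 183.8]), ('blue', [482.3, 175.5]), ('blue', [252.3, 240.2]), ('blue', [368.4, 240.9]), ('blue', [493.1, 254.5])]
```

View pics/scene9.png

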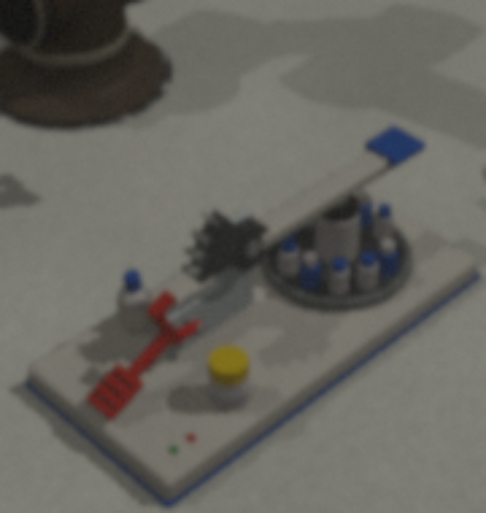

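View pics/top9.png

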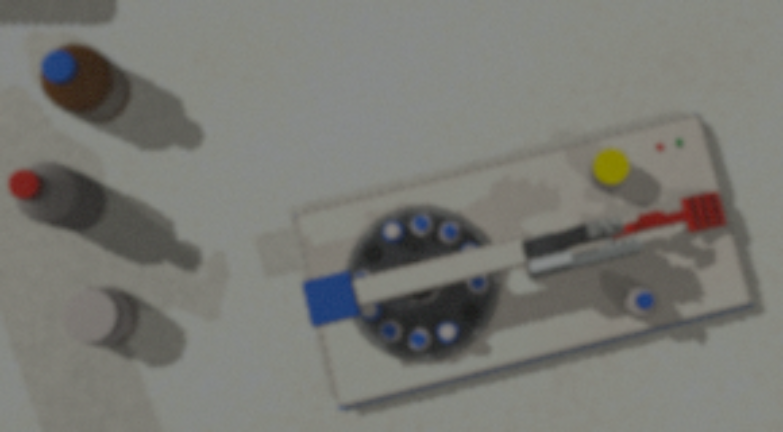

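The arm is level with its foot over the hub. The pad is at scene (366,143) and top (252,240). The pawl is still down and the bystanders haven't moved in the images. I'll do one numeric check, then hand in.

Run:
```python
from h import *
from station import r
S=cam(r.read_camera("scene"));T=cam(r.read_camera("top"))
p,e=tri((S,(366,143.4)),(T,(252.3,240.2)));O=np.array([.5265,-.0443,0]);d=np.array([-.2553,.9669,0])
print("pad",p,e,"local y",(p-O)@d); t=[plane(T,(130+704/2.7,130+212/2.7),z) for z in(.055,)];print("tab y",[(q-O)@d for q in t])
print(r.hand_in())
```

```text
pad [0.47424414 0.15524483 0.13250475] [0.0003753577251979711, 0.0003753577251978743] local y 0.20628081799513642
tab y [np.float64(-0.16074506474734795)]
the job is handed in; nothing more can be done
None
```

I pressed the red pawl tab down to its hard stop, then pushed the blue pad slowly along its arc until the arm sat home on the hub. The job was handed in at about 12.5 s of the 48 s, with the gripper lifted well clear of everything.

- **Pawl:** the tip stopped at z 0.053 with 16 N on it. The pictures after I lifted off, and again at the end, show the tab still fully down and the hook clear of the teeth.
- **Hold-down arm:** it moved with about 2–3 N. It stopped at z 0.1377 against the expected 0.138, where I pressed with 24 N to confirm it was seated.
- **Final pad position:** the cameras put the pad centre 0.206 from the hinge, against the expected 0.205. They put its height at 0.1325, about 5 mm below nominal. I put that down to the pad's sides being counted in the colour mask, since the tool contact height agrees with home.
- **Bystanders:** the red, yellow and blue markers I checked on the vial, cup, reagent bottle, tip box and tube rack stayed within about 0.2 pixel. I checked the wash bottle and the white-lidded jar only by eye in the final picture, where both stand upright where they were.

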